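Bring the feed wheel to its home position

ROBOT

A 6-joint arm with a two-finger parallel gripper is mounted at the origin on the work surface. World frame = base frame: x ahead of the robot, y to its left, z up, the work surface at z = 0. Lengths are in m, angles in rad, forces in N, time in s.
With the tool pointing down it reaches from about 0.4 to 0.825 m from the base axis. Payload 7 kg.
Tool frame: the origin (TCP) lies on the mounting face of the last link; the fingertips stand 178 mm ahead of it and the grasp point (between the pads) lies 159 mm ahead of it; z points along the fingers, y is the direction in which the jaws open and shut (so a half turn about z gives the same grasp; the last joint's range is limited). The gripper opens to 88 mm and grips with 3 to 60 N. Pads are 19 mm wide; open, the fingers measure 130 mm over their backs; the gripper's body (78 mm by 193 mm) begins 47 mm behind the grasp point.
Start: joints at [1.474, 0.359, 0.012, 0, -1.224, -0.288], TCP at [0.253, 0.626, 0.405] pointing down, gripper open.
Joint ranges: [-3.07, 3.07], [-1.43, 2.12], [-1.02, 1.25], [-3.03, 1.67], [-3.05, -0], [-3.03, 3.03]. Speed limits (rad/s): [2.39, 2.39, 3.01, 3.14, 3.14, 3.14].

INTERFACE

Orientations are given as a unit quaternion [w, x, y, z].
In Python, from rig import r, optics gives the robot as it stands.
- The arm moves only by the tool apply_moves, never from a script. Its argument "moves" is a list that holds one entry, the list of rows, each a list of 7 numbers: the closure in counts, from 0 (fully open) to 255 (shut), then the shift along the world's x, y, z in cm, then the turn, a rotation vector about the world's x, y, z in degrees. A call has exactly 5 rows; each row is the pose to reach, as a shift and turn from the pose commanded when the call began; what a row does not reach only later rows make up. A row lasts 1/10 s, in which the tool goes at most 50 mm and 8.59 degrees, less where a joint would pass 70% of its speed; a pose out of reach is approached as far as the arm can. A call with a gripper value outside its range is refused whole. The fingers move at their own pace and stop on an object; "grip_force" is the grip in N (left out, the last holds). Time passes only in rows, so rows that repeat a pose let the fingers close, or fill a call up. It gives the time, the measured TCP pose, the force and the opening at its end, in the units of the state.
- r.observe(): the state, without advancing time (a new reading comes with each control period).
- optics.snapshot(name): name is "scene" or "top"; returns a dict with "image" (420x560x3 uint8, red, green, blue), "intrinsics" (3x3 intrinsics, pixels), "R" (3x3) and "t" (3): a world point X has camera coordinates R X + t. Camera axes: x right, y down, z forward; pixel columns grow to the right and rows downward; lengths in m; the calibration is good to about 2 mm. A picture is of the moment at which its call begins. There is no depth.
- r.finish_job(): hands the job in, once; it reports no verdict.
The state is a dict: "t": time; "q": joint angles; "qd": joint speeds; "tau": joint torques, N m; "ee_pos": TCP position; "ee_rot": TCP orientation; "force": force on the tool from outside, world axes, zero at the start; "ft_torque": the same for the moment, N m; "width": finger opening in m.
Only numpy, scipy, OpenCV 4.12 (cv2) and the standard library are available. Lean on these libraries where they do the work, as an engineer would, in place of code of your own. Each camera call takes 0.05 s, during which the arm holds its last target.

TASK

Turn the feed wheel of the sample cutter to its home position: push its spokes round with the fingers, one spoke after another as needed, until the long pointed spoke (the one without a ball knob) points straight up. Do not spin the wheel, leave it standing still there, and leave the bottles, the specimen and the dressing stick where they are.

Things in the scene. Friction and masses are not known exactly. Their poses are not given: they have to be found in the camera images.
- feed_unit: Feed unit, fixed: base plate 220 mm wide, 14 mm thick (x -120 to +70 mm); grey box 100 x 150 mm, 90 mm high, on it a bearing column 60 mm wide, its top 205 mm above the table; low vice in front. Origin: on the table, under the box's centre. +x points away from the robot (yaw up to 0.3), +y left, z up. The wheel stands upright beyond the column, in the plane x = +100 mm, clear all round.
- hub (a point): Wheel centre, 170 mm above the table, at x +100, y 0 mm of the feed unit. The axle is level, along the feed unit's x. Hub radius 26 mm; ring of mean radius 55 mm, of 14 mm bar; five straight 12 mm round spokes 72 degrees apart, in one upright plane. Four end in black ball knobs, 28 mm in diameter, centred 112 mm from the wheel centre; the fifth is the pointer.
- pointer_tip (a point): Tip of the pointer: the longer spoke, bare steel with a cone end (28 mm wide at 118 mm from the hub's centre, tapering to its tip), no ball knob. This point lies 150 mm from the hub's centre. The point's z axis points outward along the pointer.
- wheel (a joint): Wheel angle, rad. 0 or whole turns (multiples of 6.283) = pointer straight up; growing values turn it from up towards the feed unit's -y (right, seen from the robot). Starts at 2.3 to 3.98, pointer low. Turns both ways without stops or detents and stays where it is left: stiff bearing, about 0.3 N m (3 N at a spoke 100 mm from the centre).
- bottle_a: Loose closed bottle, 68 mm diameter, 190 mm tall, standing to the left or right of the feed unit. Origin: centre of its underside. To be left alone.
- bottle_b: Loose closed bottle, 60 mm diameter, 150 mm tall, standing on the other side of the feed unit. Origin: centre of its underside. To be left alone.
- specimen: Loose mounted specimen, a black cylinder 40 mm in diameter and 24 mm high, on the table close beside the feed unit. Origin: centre of its underside. To be left alone.
- dressing_stick: Loose dark bar 100 x 22 x 20 mm (long along its x) on the table close beside the feed unit. Origin: centre of its underside. To be left alone.

How it is judged:
By the outcome, as a careful person would: the job done as asked, in the order asked, and still so for the second after the job is handed in, with the robot touching nothing.
It also fails if it takes over 48 s, if anything falls off the work surface, if the arm or the gripper's body presses on something with over 40 N, if the wrist force passes 120 N, or if a joint passes its speed limit or range.

## Working session

There is one attempt and no reset: what is moved stays moved. The work goes in short steps, Python scripts to look and compute and a tool call to move; the robot and the scene stay as the last step left them, time stands still between calls to the robot, and variables do not carry over. Pictures are saved under pics/ and viewed, and the job is handed in when it is done.

Besides the shell and the picture viewer there is one more tool, called after "Call:" as name(argument=value, ...) on one line, values as JSON. apply_moves: Moves the arm, as the interface text tells. Its arguments: {"type":"object","properties":{"moves":{"type":"array"},"grip_force":{"type":"number"}},"required":["moves"]}

```bash
ls; mkdir -p pics
python3 - <<'E'
from rig import r, optics
import cv2
print(r.observe())
for n in("scene","top"):
    d=optics.snapshot(n); cv2.imwrite(f"pics/{n}0.png",d["image"][:,:,::-1]); print(n,d["intrinsics"],d["R"],d["t"],-d["R"].T@d["t"])
E
```

```text
pics
{'t': 0.0, 'q': array([ 1.47412484e+00,  3.59378889e-01,  1.10224343e-02, -3.45465621e-04,
       -1.22407135e+00, -2.88121761e-01]), 'qd': array([-0.0015423 ,  0.00091396, -0.00086577, -0.00044139,  0.00181345,
        0.00098558]), 'tau': array([ 9.25763197e-04, -5.82718277e+01,  2.93066847e+01,  6.99723423e+00,
        7.01499768e-03, -1.58854350e-04]), 'ee_pos': array([0.25328729, 0.62545624, 0.40371259]), 'ee_rot': array([ 8.27526915e-04,  9.81537201e-01, -1.91269525e-01, -8.36946244e-05]), 'force': array([-0.37399592, -0.08821014,  0.40132295]), 'ft_torque': array([-0.01078564,  0.01965584, -0.01942351]), 'width': 0.08744513474110921}
scene [[436.6629844    0.         269.55738314]
 [  0.         436.6629844  211.9714637 ]
 [  0.           0.           1.        ]] [[-0.87517588  0.48380118  0.00189668]
 [ 0.25835291  0.4706569  -0.84364439]
 [-0.40904884 -0.73784721 -0.53689901]] [0.43904624 0.0384299  1.33543822] [0.92057366 0.75485097 0.74858389]
top [[518.86676532   0.         286.87500633]
 [  0.         518.86676532 204.05034773]
 [  0.           0.           1.        ]] [[-0.02717325 -0.99956455  0.01150354]
 [-0.98786179  0.0250909  -0.15329557]
 [ 0.15294018 -0.01552944 -0.98811342]] [0.02879912 0.5436458  1.50485812] [0.30767621 0.03851562 1.56997771]
```

View pics/scene0.png

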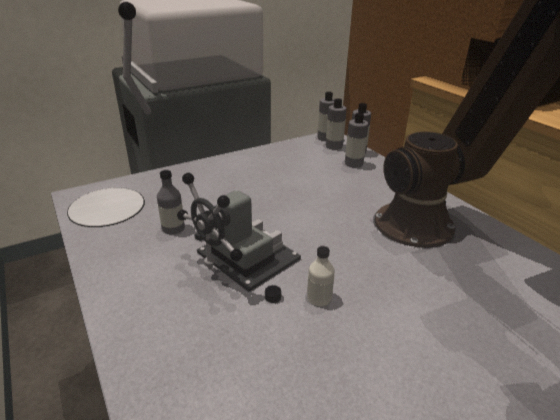

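View pics/top0.png

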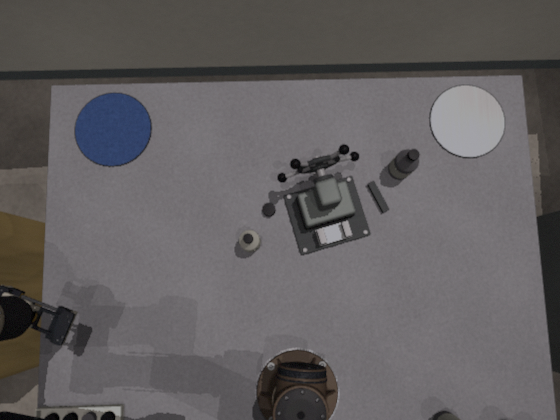

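Run:
```python
import cv2
a=cv2.imread("pics/scene0.png")[160:310,150:350]; cv2.imwrite("pics/s0c.png",cv2.resize(cv2.convertScaleAbs(a,alpha=1.6,beta=20),None,fx=4,fy=4,interpolation=2))
a=cv2.imread("pics/top0.png")[130:270,230:430]; cv2.imwrite("pics/t0c.png",cv2.resize(cv2.convertScaleAbs(a,alpha=1.6,beta=20),None,fx=4,fy=4,interpolation=2))
```

```text
(no output)
```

View pics/s0c.png

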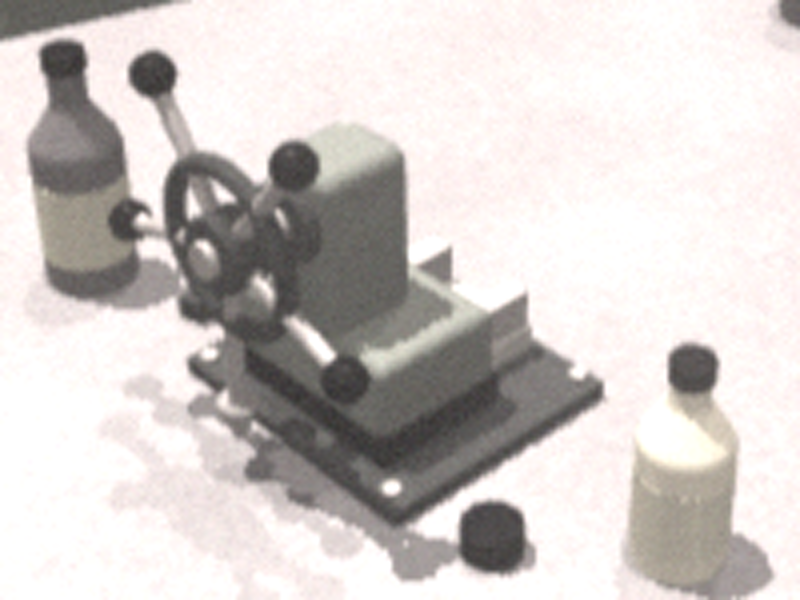

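View pics/t0c.png

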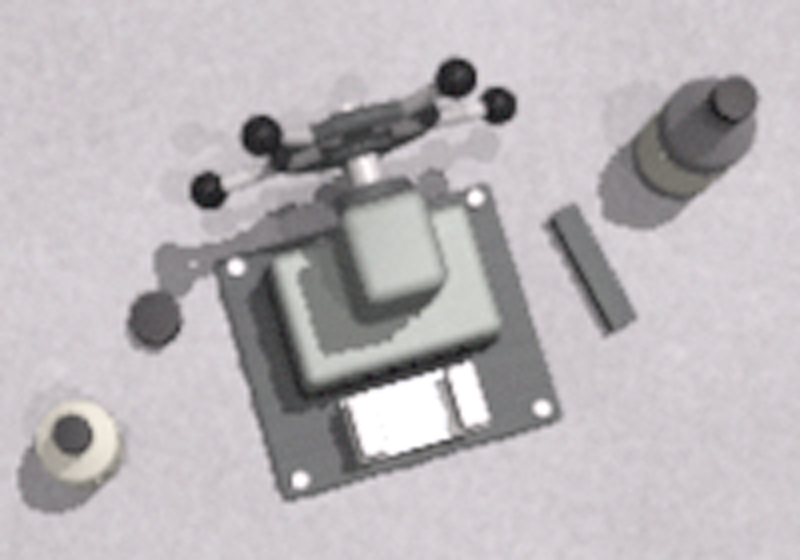

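```bash
cat > h.py <<'E'
import numpy as np, cv2
from rig import r, optics
def ray(d,uv):
    v=np.linalg.inv(d["intrinsics"])@np.array([uv[0],uv[1],1.]); return -d["R"].T@d["t"], d["R"].T@v
def onplane(d,uv,n,c):
    o,v=ray(d,uv); return o+v*((c-n@o)/(n@v))
def proj(d,X):
    p=d["intrinsics"]@(d["R"]@np.asarray(X)+d["t"]); return p[:2]/p[2]
E
python3 - <<'E'
from h import *
t=optics.snapshot("top"); s=optics.snapshot("scene")
c4=lambda u,v,o:(u/4+o[0],v/4+o[1])
z=np.array([0,0,1.])
P=np.array([onplane(t,c4(*p,(230,130)),z,.015) for p in[(236,267),(476,198),(542,408),(299,480)]])
S=np.array([onplane(s,c4(*p,(150,160)),z,.015) for p in[(390,488),(210,355),(578,373)]])
print(P.round(4),S.round(4))
print([np.linalg.norm(P[i]-P[(i+1)%4]).round(4) for i in range(4)])
ctr=P.mean(0); ax=(P[0]+P[1]-P[2]-P[3])[:2]; ax/=np.linalg.norm(ax)
ay=np.array([-ax[1],ax[0]]); ay2=(P[0]+P[3]-P[1]-P[2])[:2]; print("yaw",np.arctan2(ax[1],ax[0]),np.arctan2(-ay2[0],ay2[1]))
yaw=(np.arctan2(ax[1],ax[0])+np.arctan2(-ay2[0],ay2[1]))/2
ex=np.array([np.cos(yaw),np.sin(yaw),0]);ey=np.array([-ex[1],ex[0],0])
org=ctr*[1,1,0]+.025*ex; hub=org+.1*ex+.17*z
print("org",org,"hub",hub,"yaw",yaw)
for nm,d,pts,o in(("top",t,[(456,77),(498,105),(262,134),(208,189)],(230,130)),("scene",s,[(152,73),(294,165),(128,219),(347,378),(195,305),(205,258)],(150,160))):
    for p in pts:
        X=onplane(d,c4(*p,o),ex,ex@hub)-hub
        print(nm,p,"r",np.hypot(X@ey,X[2]).round(4),"ang(up->-y)",np.degrees(np.arctan2(-(X@ey),X[2])).round(1))
np.savez("fu.npz",yaw=yaw,hub=hub,org=org)
for n,h,zz,uv in(("spec",.024,t,(155,318)),("bottB",.15,t,(72,434)),("bottA?",.19,t,(738,98)),("stick",.02,t,(592,268))):
    print(n,onplane(t,c4(*uv,(230,130)),z,h))
E
```

```text
[[ 0.5706  0.007   0.015 ]
 [ 0.6195 -0.178   0.015 ]
 [ 0.4572 -0.2204  0.015 ]
 [ 0.4079 -0.0356  0.015 ]] [[ 0.5677  0.0054  0.015 ]
 [ 0.6156 -0.1768  0.015 ]
 [ 0.4035 -0.0372  0.015 ]]
[np.float64(0.1914), np.float64(0.1678), np.float64(0.1913), np.float64(0.1683)]
yaw 0.2558959587420854 0.2593967064604002
org [ 0.53796995 -0.1004016   0.        ] hub [ 0.63466919 -0.07492107  0.17      ] yaw 0.2576463326012428
top (456, 77) r 0.1107 ang(up->-y) 33.7
top (498, 105) r 0.1141 ang(up->-y) 107.8
top (262, 134) r 0.1109 ang(up->-y) -39.0
top (208, 189) r 0.1133 ang(up->-y) -110.7
scene (152, 73) r 0.1111 ang(up->-y) 30.4
scene (294, 165) r 0.1183 ang(up->-y) -40.0
scene (128, 219) r 0.1078 ang(up->-y) 105.2
scene (347, 378) r 0.118 ang(up->-y) -106.7
scene (195, 305) r 0.0707 ang(up->-y) 149.2
scene (205, 258) r 0.0261 ang(up->-y) 130.9
spec [0.53175822 0.06919828 0.024     ]
bottB [0.43471269 0.12524565 0.15      ]
bottA? [ 0.64973244 -0.33651393  0.19      ]
stick [ 0.56220854 -0.26299762  0.02      ]
```

```bash
cat >> h.py <<'E'
from scipy.spatial.transform import Rotation as Ro
F=np.load("fu.npz") 
yaw=float(F["yaw"]);hub=F["hub"];ex=np.array([np.cos(yaw),np.sin(yaw),0]);ey=np.array([-ex[1],ex[0],0]);ez=np.array([0,0,1.])
def pose(yp,zc=.078,back=0,phi=60):
    p=np.radians(phi); d=np.sin(p)*ex-np.cos(p)*ez
    y=ey; x=np.cross(y,d)
    return hub+yp*ey+zc*ez-d*(.159+back), Ro.from_matrix(np.stack([x,y,d],1))
def cur():
    o=r.observe(); q=o["ee_rot"]; return o,Ro.from_quat([q[1],q[2],q[3],q[0]])
def delta(P,R):
    o,C=cur(); return ((P-o["ee_pos"])*100).round(2), np.degrees((R*C.inv()).as_rotvec()).round(2)
E
python3 - <<'E'
from h import *
print(ex,ey)
for a in[(.12,.078,.06,0),(.12,.078,.06,60),(.12,.078,0,60)]:
    P,R=pose(*a); print(a,P.round(4),*delta(P,R))
E
```

```text
[0.96699238 0.25480528 0.        ] [-0.25480528  0.96699238  0.        ]
(0.12, 0.078, 0.06, 0) [0.6041 0.0411 0.467 ] [ 35.07 -58.44   6.29] [ 0.0000e+00 -8.0000e-02 -1.4319e+02]
(0.12, 0.078, 0.06, 60) [ 0.4207 -0.0072  0.3575] [ 16.73 -63.27  -4.66] [  76.93   -4.97 -126.68]
(0.12, 0.078, 0, 60) [0.4709 0.006  0.3275] [ 21.76 -61.95  -7.66] [  76.93   -4.97 -126.68]
```

Call:
apply_moves(moves=[[[255, 1.2, -3.2, 1, 0, 0, -7.5], [255, 2.4, -6.4, 2, 0, 0, -15], [255, 3.6, -9.6, 3, 0, 0, -22.5], [255, 4.8, -12.8, 4, 0, 0, -30], [255, 6, -16, 5, 0, 0, -37.5]]], grip_force=10)

```text
t: 0.7
ee_pos: [0.3137, 0.4642, 0.4549]
ee_rot: [0.0, 0.867, -0.499, 0.0]
force: [0.2, -0.2, 0.3]
width: 0.0531
```

Call:
apply_moves(moves=[[[255, 1.2, -3.2, 1, 0, 0, -7.5], [255, 2.4, -6.4, 2, 0, 0, -15], [255, 3.6, -9.6, 3, 0, 0, -22.5], [255, 4.8, -12.8, 4, 0, 0, -30], [255, 6, -16, 5, 0, 0, -37.5]]])

```text
t: 1.2
ee_pos: [0.3735, 0.3041, 0.5051]
ee_rot: [0.0, -0.66, 0.751, 0.0]
force: [1.3, -0.2, 0.3]
width: 0.0133
```

Call:
apply_moves(moves=[[[255, 1, -3.2, 0, 0, 0, -7.5], [255, 2, -6.4, 0, 0, 0, -15], [255, 3, -9.6, 0, 0, 0, -22.5], [255, 4, -12.8, 0, 0, 0, -30], [255, 5, -16, 0, 0, 0, -37.5]]])

```text
t: 1.7
ee_pos: [0.4233, 0.1442, 0.5048]
ee_rot: [0.0, -0.384, 0.923, 0.0]
force: [0.8, -0.1, 0.3]
width: 0.0005
```

Run:
```python
from h import *
o,_=cur(); print({k:o[k].round(3) if k not in"t width" else o[k] for k in("t","q","ee_pos","ee_rot","force","width")})
for a in[(.12,.078,.06,0),(.12,.078,.06,60),(.12,.078,0,60)]:
    P,R=pose(*a); print(a,P.round(4),*delta(P,R))
```

```text
{'t': 1.7, 'q': array([ 0.771, -0.083, -0.287, -0.   , -1.367, -1.554]), 'ee_pos': array([0.423, 0.144, 0.505]), 'ee_rot': array([ 0.   , -0.384,  0.923,  0.   ]), 'force': array([ 0.837, -0.087,  0.294]), 'width': 0.0005106830970251861}
(0.12, 0.078, 0.06, 0) [0.6041 0.0411 0.467 ] [ 18.08 -10.3   -3.78] [-2.00e-02  2.00e-02 -3.04e+01]
(0.12, 0.078, 0.06, 60) [ 0.4207 -0.0072  0.3575] [ -0.26 -15.14 -14.73] [ 30.27 -52.53 -27.55]
(0.12, 0.078, 0, 60) [0.4709 0.006  0.3275] [  4.76 -13.81 -17.73] [ 30.27 -52.53 -27.55]
```

Call:
apply_moves(moves=[[[255, 0, -1.5, -0.5, 3.03, -5.25, -2.76], [255, 0, -3, -1, 6.06, -10.5, -5.5], [255, 0, -4.5, -1.5, 9.1, -15.75, -8.3], [255, 0, -6, -2, 12.1, -21, -11], [255, 0, -7.5, -2.5, 15.1, -26.3, -13.8]]])

```text
t: 2.2
ee_pos: [0.4231, 0.07, 0.4799]
ee_rot: [0.261, -0.26, 0.929, 0.033]
force: [0.5, -1.7, -0.5]
width: 0.0008
```

Call:
apply_moves(moves=[[[255, 0, -1.5, -2, 3.03, -5.25, -2.76], [255, 0, -3, -4, 6.06, -10.5, -5.5], [255, 0, -4.5, -6, 9.1, -15.75, -8.3], [255, 0, -6, -8, 12.1, -21, -11], [255, 0, -7.5, -10, 15.1, -26.3, -13.8]]])

```text
t: 2.7
ee_pos: [0.396, -0.0448, 0.4407]
ee_rot: [0.448, -0.132, 0.881, 0.079]
force: [-0.4, -0.9, 0.7]
width: 0.0007
```

Run:
```python
from h import *
o,_=cur(); print({k:o[k].round(3) if k not in"t width" else o[k] for k in("t","q","ee_pos","ee_rot","force","width")})
for a in[(.12,.078,.06,60),(.12,.078,0,60)]:
    P,R=pose(*a); print(a,P.round(4),*delta(P,R))
s=optics.snapshot("scene");t=optics.snapshot("top")
f=lambda a:cv2.resize(cv2.convertScaleAbs(a[:,:,::-1],alpha=1.6,beta=20),None,fx=2,fy=2,interpolation=2)
cv2.imwrite("pics/c1.png",np.hstack([f(s["image"][110:310,150:350]),f(t["image"][100:300,230:430])]))
```

```text
{'t': 2.7, 'q': array([ 0.326, -0.394, -1.017,  0.496, -0.005, -2.094]), 'ee_pos': array([ 0.396, -0.045,  0.441]), 'ee_rot': array([ 0.448, -0.132,  0.881,  0.079]), 'force': array([-0.41 , -0.892,  0.667]), 'width': 0.0006794128659459299}
(0.12, 0.078, 0.06, 60) [ 0.4207 -0.0072  0.3575] [ 2.47  3.76 -8.32] [ 0.53 -6.03 -2.94]
(0.12, 0.078, 0, 60) [0.4709 0.006  0.3275] [  7.49   5.08 -11.32] [ 0.53 -6.03 -2.94]
```

View pics/c1.png

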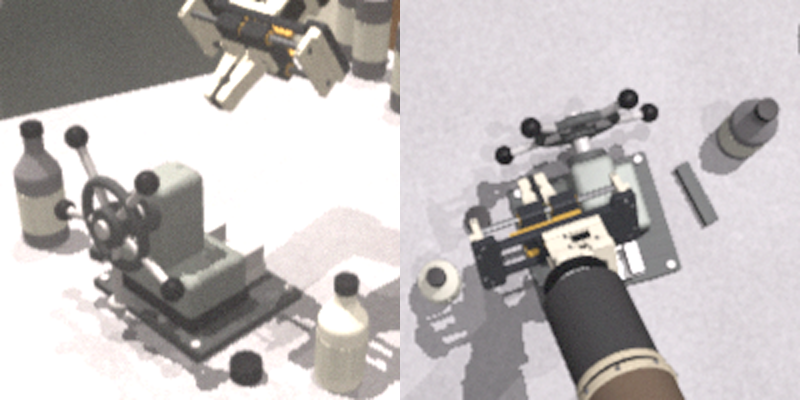

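Run:
```python
from h import *
for a in[(.13,.078,.05,50),(.13,.078,0,50),(.13,.078,0,45)]:
    P,R=pose(*a); print(a,P.round(4),*delta(P,R))
```

```text
(0.13, 0.078, 0.05, 50) [0.4467 0.01   0.3823] [ 5.22  5.47 -6.  ] [-2.59  3.88 -2.85]
(0.13, 0.078, 0, 50) [0.4838 0.0198 0.3502] [ 8.92  6.45 -9.21] [-2.59  3.88 -2.85]
(0.13, 0.078, 0, 45) [0.4928 0.0221 0.3604] [ 9.83  6.69 -8.19] [-3.98  8.68 -2.78]
```

Call:
apply_moves(moves=[[[255, 2, 1, 0, -1, 3, -0.5], [255, 4, 2, 0, -2, 6, -1], [255, 6, 3, 0, -2.5, 8, -1], [255, 6, 3, 0, -2.5, 8, -1], [255, 6, 3, 0, -2.5, 8, -1]]])

```text
t: 3.3
ee_pos: [0.4568, -0.0115, 0.4415]
ee_rot: [0.383, -0.131, 0.912, 0.067]
force: [-0.7, 0.6, -0.3]
width: 0.0008
```

Run:
```python
from h import *
o,_=cur(); print({k:o[k].round(3) if k not in"t width" else o[k] for k in("t","q","ee_pos","ee_rot","force","width")})
for a in[(.13,.078,0.05,50),(.13,.078,0,50)]:
    P,R=pose(*a); print(a,P.round(4),*delta(P,R))
```

```text
{'t': 3.3, 'q': array([ 0.413, -0.256, -0.84 ,  0.355, -0.202, -2.018]), 'ee_pos': array([ 0.457, -0.012,  0.441]), 'ee_rot': array([ 0.383, -0.131,  0.912,  0.067]), 'force': array([-0.682,  0.585, -0.284]), 'width': 0.0007761024759024238}
(0.13, 0.078, 0.05, 50) [0.4467 0.01   0.3823] [-1.    2.15 -5.91] [-0.06 -4.38 -2.12]
(0.13, 0.078, 0, 50) [0.4838 0.0198 0.3502] [ 2.7   3.13 -9.13] [-0.06 -4.38 -2.12]
```

Call:
apply_moves(moves=[[[255, 0, 3, -1, 0, -1, -1], [255, 1, 3.1, -3, 0, -2, -2], [255, 2, 3.1, -5, 0, -4, -2.1], [255, 2.7, 3.1, -7, 0, -4.4, -2.1], [255, 2.7, 3.1, -9.1, 0, -4.4, -2.1]]])

```text
t: 3.8
ee_pos: [0.4447, -0.0007, 0.4296]
ee_rot: [0.391, -0.122, 0.91, 0.06]
force: [-0.4, -0.3, 0.3]
width: 0.0008
```

```bash
cat > st.py <<'E'
from h import *
import sys
def show(n):
    s=optics.snapshot("scene");t=optics.snapshot("top")
    f=lambda a:cv2.resize(cv2.convertScaleAbs(a[:,:,::-1],alpha=1.6,beta=20),None,fx=3,fy=3,interpolation=2)
    cv2.imwrite(f"pics/{n}.png",np.hstack([f(s["image"][150:300,150:280]),f(t["image"][120:270,250:380])]))
    return s,t
def info():
    o,C=cur(); G=o["ee_pos"]+.159*C.as_matrix()[:,2]-hub
    print("t",round(o["t"],2),"q",o["q"].round(2),"F",o["force"].round(1)); print("grasp in wheel frame x,y,z mm:",(1e3*np.array([G@ex,G@ey,G[2]])).round(1))
E
python3 - <<'E'
from st import *
info(); print(delta(*pose(.13,.078,0,50))); show("c2")
E
```

```text
t 3.8 q [ 0.29 -0.26 -1.02  0.85 -0.   -2.44] F [-0.4 -0.3  0.3]
grasp in wheel frame x,y,z mm: [-49.3 123.3 150.3]
(array([ 3.9 ,  2.04, -7.94]), array([ 0.13, -3.5 , -0.82]))
```

View pics/c2.png

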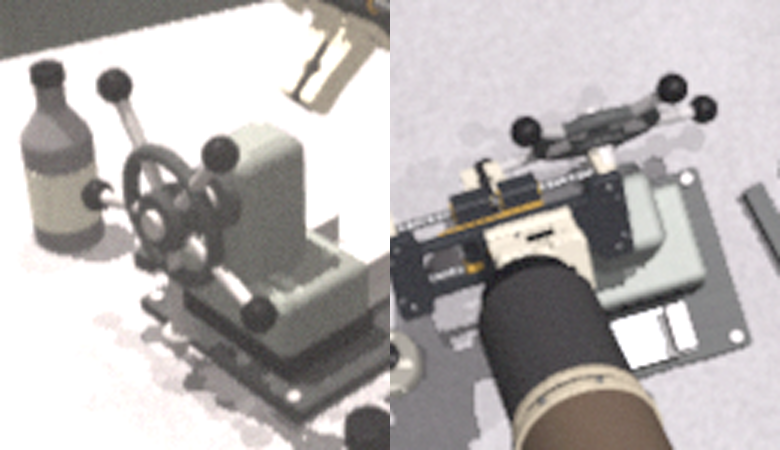

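```bash
cat > kin.py <<'E'
import numpy as np
from scipy.spatial.transform import Rotation as Ro
from scipy.optimize import least_squares
D=[([1.47412484,.359378889,.0110224343,-.000345465621,-1.22407135,-.288121761],[0.25328729,0.62545624,0.40371259],[8.27526915e-04,9.81537201e-01,-1.91269525e-01,-8.36946244e-05]),
([.771,-.083,-.287,0,-1.367,-1.554],[.4233,.1442,.5048],[0,-.384,.923,0]),
([.326,-.394,-1.017,.496,-.005,-2.094],[.396,-.0448,.4407],[.448,-.132,.881,.079]),
([.413,-.256,-.84,.355,-.202,-2.018],[.4568,-.0115,.4415],[.383,-.131,.912,.067])]
from h import cur
def R(ax,a): return Ro.from_euler(ax,a)
def fk(p,q,s):
    off,a1,b,h,L1,a3,L2,d6,c6=p
    A=R('z',q[0]+off); x=A.apply([a1,b,h])
    A=A*R('y',q[1]); x=x+A.apply([0,0,L1])
    A=A*R('y',s[0]*q[2]); x=x+A.apply([L2,0,a3])
    A=A*R('x',s[1]*q[3])*R('y',s[2]*q[4]); A=A*R('x',s[3]*q[5]+c6)
    x=x+A.apply([d6,0,0])
    return x,A*R('y',np.pi/2)
def res(p,s):
    o=[]
    for q,x,w in D:
        X,A=fk(p,q,s); B=Ro.from_quat([w[1],w[2],w[3],w[0]])
        o+=list(X-np.array(x)); o+=list(.3*(A*B.inv()).as_rotvec())
    return np.array(o)
E
python3 - <<'E'
from kin import *
import itertools
o,C=cur(); D.append((list(o["q"]),list(o["ee_pos"]),list(o["ee_rot"])))
out=[]
for s in itertools.product([1,-1],repeat=4):
  for c in(0,1.57,3.14,-1.57):
    for off in(0,-.3):
      f=least_squares(res,[off,.1,0,.3,.3,0,.35,.1,c],args=(s,)); out.append((f.cost,s,f.x.round(3)))
out.sort(key=lambda z:z[0]); 
for z in out[:4]:print(z)
print(res(out[0][2],out[0][1]).reshape(-1,6).round(3))
E
```

```text
(np.float64(0.0020472363834542666), (-1, -1, -1, -1), array([-0.022,  0.254, -0.162,  0.073,  0.58 ,  0.06 ,  0.189,  0.184,
       -1.589]))
(np.float64(0.002047236383456047), (-1, -1, -1, -1), array([-0.022,  0.254, -0.162,  0.073,  0.58 ,  0.06 ,  0.189,  0.184,
        4.695]))
(np.float64(0.0020472363834644096), (-1, -1, -1, -1), array([-0.022,  0.254, -0.162,  0.073,  0.58 ,  0.06 ,  0.189,  0.184,
       -1.589]))
(np.float64(0.00204723638346469), (-1, -1, -1, -1), array([-0.022,  0.254, -0.162,  0.073,  0.58 ,  0.06 ,  0.189,  0.184,
        4.695]))
[[-0.015  0.007  0.02   0.     0.    -0.001]
 [-0.018  0.012 -0.017 -0.     0.    -0.001]
 [ 0.005  0.    -0.002 -0.004 -0.001 -0.003]
 [ 0.007  0.013  0.01  -0.004 -0.001 -0.003]
 [ 0.    -0.047 -0.009 -0.004 -0.001 -0.003]]
```

```bash
cat > kin2.py <<'E'
from kin import *
off,c6=0.0,-np.pi/2
def chain(q):
    A0=R('z',q[0]+off);A1=A0*R('y',q[1]);A2=A1*R('y',-q[2]);A3=A2*R('x',-q[3]);A4=A3*R('y',-q[4]);A5=A4*R('x',-q[5]+c6)
    return [a.as_matrix() for a in(A0,A1,A2,A3,A4)],A5*R('y',np.pi/2)
def fit(names):
    # names: list of (frame idx, axis)
    M=[];y=[]
    for q,x,w in D:
        m,_=chain(q); 
        B=np.stack([m[i][:,a] if i>=0 else np.eye(3)[:,2] for i,a in names],1); M.append(B);y.append(x)
    M=np.vstack(M);y=np.hstack(y); p,*_=np.linalg.lstsq(M,y,rcond=1e-6); return p,(M@p-y)
E
python3 - <<'E'
from kin2 import *
o,C=cur(); D.append((list(o["q"]),list(o["ee_pos"]),list(o["ee_rot"])))
for q,x,w in D: print(((chain(q)[1])*Ro.from_quat([w[1],w[2],w[3],w[0]]).inv()).as_rotvec().round(3))
base=[(-1,0),(1,2),(2,0),(4,0)]
for extra in([],[(0,1)],[(0,0),(0,1)],[(0,1),(1,0)],[(0,1),(2,2)],[(2,1),(2,2)],[(0,1),(0,0),(2,2)],[(0,1),(4,1),(2,2)],[(0,1),(3,1),(0,0)],[(0,1),(3,1),(0,0),(2,2)],[(0,1),(3,1),(4,2),(2,2)],[(0,1),(3,2),(2,2),(0,0)]):
    p,e=fit(base+extra); print(extra,p.round(3),np.abs(e).max().round(4))
E
```

```text
[ 0. -0.  0.]
[-0.     0.    -0.001]
[-0.001  0.001 -0.   ]
[ 0.    -0.001 -0.   ]
[-0.  0.  0.]
[] [0.257 0.717 0.433 0.371] 0.1898
[(0, 1)] [ 0.275  0.68   0.44   0.344 -0.17 ] 0.0506
[(0, 0), (0, 1)] [ 0.173  0.591  0.244  0.226  0.214 -0.171] 0.0499
[(0, 1), (1, 0)] [ 0.253  0.611  0.389  0.275 -0.171  0.071] 0.0518
[(0, 1), (2, 2)] [ 0.351  0.676  0.461  0.364 -0.169 -0.056] 0.0527
[(2, 1), (2, 2)] [ 0.351  0.676  0.461  0.364 -0.169 -0.056] 0.0527
[(0, 1), (0, 0), (2, 2)] [ 0.066  0.578  0.184  0.181 -0.172  0.253  0.064] 0.0473
[(0, 1), (4, 1), (2, 2)] [ 0.199  0.602  0.464  0.2   -0.    -0.192  0.   ] 0.0002
[(0, 1), (3, 1), (0, 0)] [ 0.199  0.602  0.464  0.2    0.    -0.192 -0.001] 0.0002
[(0, 1), (3, 1), (0, 0), (2, 2)] [ 0.2    0.602  0.465  0.2    0.    -0.192 -0.001 -0.   ] 0.0002
[(0, 1), (3, 1), (4, 2), (2, 2)] [ 0.2    0.602  0.464  0.2    0.    -0.192 -0.    -0.001] 0.0001
[(0, 1), (3, 2), (2, 2), (0, 0)] [ 0.019  0.57   0.127  0.163 -0.193  0.065  0.022  0.302] 0.0233
```

```bash
cat > ik.py <<'E'
from kin2 import *
from h import hub,ex,ey,ez
lo=np.array([-3.07,-1.43,-1.02,-3.03,-3.05,-3.03]);hi=np.array([3.07,2.12,1.25,1.67,0,3.03])
def FK(q):
    m,T=chain(q); return np.array([0,0,.2])+.602*m[1][:,2]+.464*m[2][:,0]-.192*m[3][:,1]+.2*m[4][:,0],T
def tpose(yp,zc,back,phi,psi,flip,roll=0):
    p=np.radians(phi); a=np.radians(psi)
    exr=np.cos(a)*ex+np.sin(a)*ey; eyr=-np.sin(a)*ex+np.cos(a)*ey
    d=np.sin(p)*exr-np.cos(p)*ez; y=eyr*(1 if flip==0 else -1); x=np.cross(y,d)
    T=Ro.from_matrix(np.stack([x,y,d],1))*R('z',np.radians(roll))
    return hub+yp*ey+zc*ez-d*(.159+back),T
def IK(P,T,seeds):
    best=None
    for s in seeds:
        f=least_squares(lambda q:np.r_[(FK(q)[0]-P),.3*(FK(q)[1]*T.inv()).as_rotvec()],np.clip(s,lo+.01,hi-.01),bounds=(lo,hi))
        if best is None or f.cost<best.cost: best=f
    e=best.fun; return best.x,1e3*np.linalg.norm(e[:3]),np.degrees(np.linalg.norm(e[3:])/.3)
E
python3 - <<'E'
from ik import *
seeds=[[.4,-.2,-.6,.4,-.5,-2],[.4,-.2,-.6,-.4,-.5,1],[.4,0,-.6,-2,-.5,1],[.4,0,-.8,1.5,-.7,0]]
for flip in(0,1):
  for phi in(0,20,30,40,50,60):
    for psi in(-40,-20,0,20):
      o=[]
      for yp in(.13,.04,-.04):
        q,ep,ea=IK(*tpose(yp,.078,0,phi,psi,flip),seeds); o.append((round(ep),round(ea)))
      print(flip,phi,psi,o,q.round(2))
E
```

```text
0 0 -40 [(0, 0), (0, 0), (0, 0)] [ 0.12  0.32 -0.04  0.   -1.21 -2.13]
0 0 -20 [(0, 0), (0, 0), (0, 0)] [ 0.12  0.32 -0.04  0.   -1.21 -1.79]
0 0 0 [(0, 0), (0, 0), (0, 0)] [ 0.12  0.32 -0.04  0.   -1.21 -1.44]
0 0 20 [(0, 0), (0, 0), (0, 0)] [ 0.12  0.32 -0.04  0.   -1.21 -1.09]
0 20 -40 [(0, 0), (0, 0), (0, 0)] [ 0.23  0.15 -0.45  0.33 -0.72 -2.46]
0 20 -20 [(0, 0), (0, 0), (0, 0)] [ 0.17  0.14 -0.39  0.14 -0.71 -1.92]
0 20 0 [(0, 0), (0, 0), (0, 0)] [ 0.09  0.16 -0.27 -0.08 -0.79 -1.36]
0 20 20 [(0, 0), (0, 0), (0, 0)] [ 0.01  0.21 -0.15 -0.24 -0.94 -0.85]
0 30 -40 [(1, 0), (1, 0), (0, 0)] [ 0.21  0.08 -0.73  0.77 -0.45 -2.87]
0 30 -20 [(0, 0), (0, 0), (0, 0)] [ 0.18  0.07 -0.62  0.35 -0.4  -2.14]
0 30 0 [(0, 0), (0, 0), (0, 0)] [ 0.06  0.1  -0.37 -0.17 -0.59 -1.26]
0 30 20 [(0, 0), (0, 0), (0, 0)] [-0.08  0.17 -0.17 -0.44 -0.85 -0.65]
0 40 -40 [(0, 0), (0, 0), (5, 2)] [-0.07  0.03 -0.93  1.67 -0.24  2.75]
0 40 -20 [(8, 3), (11, 4), (9, 3)] [-0.05  0.01 -0.91  1.16 -0.   -2.76]
0 40 0 [(5, 2), (0, 0), (0, 0)] [ 0.01  0.07 -0.41 -0.38 -0.43 -1.04]
0 40 20 [(0, 0), (0, 0), (0, 0)] [
[... 1638 characters left out ...]
, 0)] [ 0.01  0.07 -0.41 -0.38 -0.43  2.1 ]
1 40 20 [(0, 0), (0, 0), (0, 0)] [-0.2   0.17 -0.18 -0.68 -0.83  2.75]
1 50 -40 [(18, 3), (22, 7), (29, 10)] [-0.    0.   -0.96  1.67 -0.36 -0.46]
1 50 -20 [(41, 11), (36, 12), (23, 9)] [ 0.1   0.05 -0.6  -0.43 -0.    1.89]
1 50 0 [(17, 6), (0, 0), (0, 0)] [-0.13  0.06 -0.38 -0.8  -0.41  2.58]
1 50 20 [(0, 0), (0, 0), (1, 1)] [-0.34  0.18 -0.18 -0.94 -0.87  3.03]
1 60 -40 [(46, 9), (49, 14), (30, 13)] [-0.19  0.04 -0.45 -1.64 -0.    3.03]
1 60 -20 [(23, 9), (9, 4), (4, 1)] [-0.08  0.03 -0.47 -1.25 -0.    2.82]
1 60 0 [(0, 0), (3, 1), (7, 3)] [-0.32  0.08 -0.36 -1.19 -0.51  3.03]
1 60 20 [(0, 0), (0, 0), (0, 0)] [-0.5   0.23 -0.21 -1.21 -0.98 -2.94]
```

Run:
```python
from ik import *
s0=[[-.38,.1,-.36,-1.31,-.57,.05],[-.5,.2,-.2,-1.2,-1,.2]]
for psi in(10,15,20):
  print(psi)
  for a in[(-.14,.078,0),(-.115,.078,0),(-.05,.078,0),(0,.078,0),(.04,.078,0),(.04,.078,.06),(-.04,.078,.06),(-.12,.078,.06),(.04,.16,.0),(-.12,.16,.0)]:
    q,ep,ea=IK(*tpose(*a,60,psi,0),s0); print(a,round(ep,1),round(ea,1),q.round(2))
```

```text
10
(-0.14, 0.078, 0) 0.0 0.0 [-0.59  0.27 -0.15 -1.22 -0.91  0.14]
(-0.115, 0.078, 0) 0.0 0.0 [-0.56  0.24 -0.19 -1.23 -0.88  0.14]
(-0.05, 0.078, 0) 0.0 0.0 [-0.47  0.17 -0.28 -1.26 -0.8   0.14]
(0, 0.078, 0) 0.0 0.0 [-0.39  0.12 -0.34 -1.28 -0.73  0.12]
(0.04, 0.078, 0) 0.0 0.0 [-0.32  0.07 -0.39 -1.3  -0.66  0.1 ]
(0.04, 0.078, 0.06) 0.0 0.0 [-0.38 -0.03 -0.42 -1.22 -0.73  0.02]
(-0.04, 0.078, 0.06) 0.0 0.0 [-0.53  0.08 -0.32 -1.2  -0.87  0.09]
(-0.12, 0.078, 0.06) 0.0 0.0 [-0.64  0.18 -0.2  -1.18 -0.97  0.12]
(0.04, 0.16, 0.0) 0.0 0.0 [-0.21 -0.05 -0.33 -1.07 -0.63 -0.24]
(-0.12, 0.16, 0.0) 0.0 0.0 [-0.53  0.15 -0.11 -1.11 -0.91 -0.07]
15
(-0.14, 0.078, 0) 0.0 0.0 [-0.61  0.3  -0.1  -1.19 -1.    0.17]
(-0.115, 0.078, 0) 0.0 0.0 [-0.58  0.28 -0.14 -1.2  -0.97  0.17]
(-0.05, 0.078, 0) 0.0 0.0 [-0.5   0.2  -0.24 -1.23 -0.9   0.17]
(0, 0.078, 0) 0.0 0.0 [-0.42  0.15 -0.3  -1.26 -0.83  0.16]
(0.04, 0.078, 0) 0.0 0.0 [-0.35  0.11 -0.35 -1.28 -0.77  0.14]
(0.04, 0.078, 0.06) 0.0 0.0 [-0.43  0.02 -0.37 -1.21 -0.85  0.09]
(-0.04, 0.078, 0.06) 0.0 0.0 [-0.56  0.12 -0.27 -1.19 -0.97  0.13]
(-0.12, 0.078, 0.06) 0.0 0.0 [-0.66  0.22 -0.14 -1.16 -1.07  0.15]
(0.04, 0.16, 0.0) 0.0 0.0 [-0.28 -0.01 -0.29 -1.1  -0.77 -0.14]
(-0.12, 0.16, 0.0) 0.0 0.0 [-0.55  0.19 -0.07 -1.11 -1.02 -0.02]
20
(-0.14, 0.078, 0) 0.0 0.0 [-0.62  0.34 -0.05 -1.16 -1.09  0.2 ]
(-0.115, 0.078, 0) 0.0 0.0 [-0.59  0.31 -0.09 -1.18 -1.06  0.2 ]
(-0.05, 0.078, 0) 0.0 0.0 [-0.52  0.24 -0.19 -1.21 -0.99  0.2 ]
(0, 0.078, 0) 0.0 0.0 [-0.45  0.19 -0.26 -1.23 -0.92  0.19]
(0.04, 0.078, 0) 0.0 0.0 [-0.38  0.14 -0.31 -1.25 -0.87  0.18]
(0.04, 0.078, 0.06) 0.0 0.0 [-0.47  0.07 -0.33 -1.19 -0.96  0.14]
(-0.04, 0.078, 0.06) 0.0 0.0 [-0.58  0.17 -0.21 -1.17 -1.07  0.17]
(-0.12, 0.078, 0.06) 0.0 0.0 [-0.68  0.27 -0.08 -1.14 -1.16  0.18]
(0.04, 0.16, 0.0) 0.0 0.0 [-0.33  0.03 -0.25 -1.12 -0.89 -0.07]
(-0.12, 0.16, 0.0) 0.0 0.0 [-0.57  0.23 -0.02 -1.1  -1.12  0.03]
```

Run:
```python
from ik import *
from h import delta
s0=[[.1,.1,-.3,-.2,-.8,-1.2],[-.38,.1,-.36,-1.31,-.57,.05],[-.5,.2,-.2,-1.2,-1,.2]]
pp=None
for a in[(0.08,.2,.06,20,20),(0.02,.2,.06,10,20),(-.12,.2,0.06,60,20),(-.12,.16,.06,60,10)]:
    P,T=tpose(*a,0); q,ep,ea=IK(P,T,s0); print(a,P.round(3),round(ep,1),q.round(2),"from cur",*delta(P,T))
    if pp: print("   step",(100*(P-pp[0])).round(2),np.degrees((T*pp[1].inv()).as_rotvec()).round(1))
    pp=(P,T)
```

```text
(0.08, 0.2, 0.06, 20, 20) [ 0.553 -0.04   0.576] 0.0 [ 0.23  0.   -0.02 -0.13 -1.22 -1.17] from cur [10.8  -3.97 14.64] [-12.09  23.81  19.06]
(0.02, 0.2, 0.06, 10, 20) [ 0.598 -0.077  0.586] 0.0 [ 0.17  0.14  0.14 -0.07 -1.41 -1.13] from cur [15.36 -7.67 15.63] [-16.35  32.91  18.82]
   step [ 4.56 -3.7   0.99] [-5.7  8.2  0. ]
(-0.12, 0.2, 0.06, 60, 20) [ 0.509 -0.299  0.48 ] 0.0 [-0.65  0.15  0.04 -1.05 -1.24 -0.06] from cur [  6.47 -29.85   5.01] [  4.98 -12.57  19.03]
   step [ -8.89 -22.18 -10.62] [ 28.5 -41.1   0. ]
(-0.12, 0.16, 0.06, 60, 10) [ 0.493 -0.27   0.44 ] 0.0 [-0.61  0.09 -0.12 -1.08 -1.01 -0.09] from cur [  4.83 -26.98   1.01] [  3.85 -12.91   9.07]
   step [-1.64  2.87 -4.  ] [  0.   0. -10.]
```

Untilt first, raised, then tilt back in from the right.

Call:
apply_moves(moves=[[[255, 2, -0.5, 3, -2.4, 4.8, 3.8], [255, 4, -1, 6, -4.8, 9.5, 7.6], [255, 6.5, -2, 9, -7.2, 14.3, 11.4], [255, 8.5, -3, 12, -9.6, 19, 15.2], [255, 10.8, -4, 14.6, -12.1, 23.8, 19]]])

```text
t: 4.4
ee_pos: [0.5384, -0.0379, 0.5568]
ee_rot: [0.264, -0.213, 0.94, 0.032]
force: [1.3, 0.0, 0.3]
width: 0.0004
```

Run:
```python
from ik import *
from h import delta
from st import info
info()
for a in[(0.08,.2,.06,20,20),(-.12,.2,0.06,60,20),(-.12,.16,.06,60,10)]:
    P,T=tpose(*a,0); print(a,*delta(P,T))
```

```text
t 4.4 q [ 0.28 -0.09 -0.22 -0.04 -0.9  -1.39] F [1.3 0.  0.3]
grasp in wheel frame x,y,z mm: [ -2.5  67.2 250.2]
(0.08, 0.2, 0.06, 20, 20) [ 1.43 -0.24  1.9 ] [-2.69 10.77  9.79]
(-0.12, 0.2, 0.06, 60, 20) [ -2.9  -26.12  -7.73] [ 17.11 -24.04  10.65]
(-0.12, 0.16, 0.06, 60, 10) [ -4.54 -23.25 -11.73] [ 14.93 -25.41   0.87]
```

Call:
apply_moves(moves=[[[255, -0.5, -2.6, 0, 0, 0, 5], [255, -1, -5.2, 0, 2, -3, 10], [255, -1.5, -7.8, -1, 4.5, -6, 10.5], [255, -1.5, -10.4, -2, 6.8, -9.5, 10.6], [255, -1.5, -13, -3, 9, -12.5, 10.6]]])

```text
t: 4.9
ee_pos: [0.5232, -0.17, 0.525]
ee_rot: [0.378, -0.276, 0.877, 0.105]
force: [-0.5, 0.0, -1.3]
width: 0.0006
```

Run:
```python
from ik import *
from h import delta
from st import info
info()
for a in[(-.12,.2,0.06,60,20),(-.12,.16,.06,60,10)]:
    P,T=tpose(*a,0); print(a,*delta(P,T))
```

```text
t 4.9 q [-0.23 -0.02 -0.06 -0.66 -1.01 -0.53] F [-0.5  0.  -1.3]
grasp in wheel frame x,y,z mm: [-22.9 -27.8 245. ]
(-0.12, 0.2, 0.06, 60, 20) [ -1.38 -12.91  -4.55] [  8.99 -10.57   0.65]
(-0.12, 0.16, 0.06, 60, 10) [ -3.02 -10.04  -8.55] [  8.05 -11.33  -9.3 ]
```

Call:
apply_moves(moves=[[[255, -0.5, -2.5, -1, 2, -2.8, 0], [255, -1, -5, -2.5, 4, -5.5, 0], [255, -1.5, -7.5, -4.5, 6, -8.2, -2], [255, -2.2, -9, -6.5, 8, -11, -5], [255, -3, -10, -8.5, 8, -11.3, -9.3]]])

```text
t: 5.4
ee_pos: [0.4928, -0.2709, 0.4378]
ee_rot: [0.487, -0.183, 0.847, 0.107]
force: [-0.6, -0.8, 0.3]
width: 0.001
```

Run:
```python
from ik import *
from h import delta
from st import *
info()
for a in[(-.12,.16,.06,60,10),(-.12,.078,.06,60,10),(-.12,.078,0,60,10)]:
    P,T=tpose(*a,0); print(a,*delta(P,T))
show("c3")
```

```text
t 5.4 q [-0.6   0.09 -0.12 -1.07 -1.01 -0.09] F [-0.6 -0.8  0.3]
grasp in wheel frame x,y,z mm: [ -51.8 -129.8  187.7]
(-0.12, 0.16, 0.06, 60, 10) [0.03 0.05 0.17] [-0.07 -0.3   0.24]
(-0.12, 0.078, 0.06, 60, 10) [ 0.03  0.05 -8.03] [-0.07 -0.3   0.24]
(-0.12, 0.078, 0, 60, 10) [  4.75   2.22 -11.03] [-0.07 -0.3   0.24]
```

View pics/c3.png

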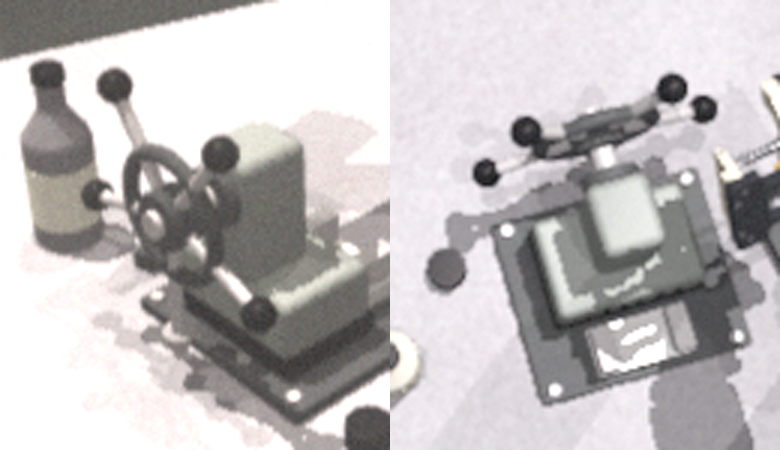

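Call:
apply_moves(moves=[[[255, 0, 0, -4, 0, 0, 0], [255, 0, 0, -8, 0, 0, 0], [255, 2, 1, -9.3, 0, 0, 0], [255, 4, 1.9, -10.6, 0, 0, 0], [255, 4.8, 2.2, -11, 0, 0, 0]]])

```text
t: 6.0
ee_pos: [0.5432, -0.2455, 0.3292]
ee_rot: [0.486, -0.187, 0.847, 0.109]
force: [-0.1, 0.6, 0.1]
width: 0.0007
```

Run:
```python
from ik import *
from h import delta
from st import *
info()
P,T=tpose(.015,.078,0,60,10,0); print(delta(P,T))
s=optics.snapshot("scene")["image"][90:290,150:350,::-1]
cv2.imwrite("pics/c4.png",cv2.resize(cv2.convertScaleAbs(s,alpha=1.6,beta=20),None,fx=3,fy=3))
```

```text
t 6.0 q [-0.56  0.25 -0.17 -1.21 -0.88  0.13] F [-0.1  0.6  0.1]
grasp in wheel frame x,y,z mm: [   3.2 -117.1   79. ]
(array([-3.73, 12.74, -0.17]), array([ 0.01, -0.28, -0.25]))
```

View pics/c4.png

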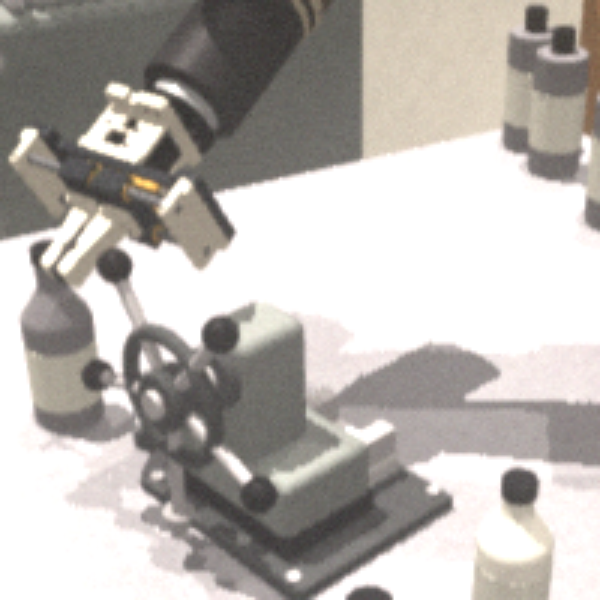

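Call:
apply_moves(moves=[[[255, -0.25, 0.85, 0, 0, 0, 0], [255, -0.5, 1.7, 0, 0, 0, 0], [255, -0.75, 2.55, 0, 0, 0, 0], [255, -1, 3.4, 0, 0, 0, 0], [255, -1.25, 4.25, 0, 0, 0, 0]]])

```text
t: 6.55
ee_pos: [0.5295, -0.2048, 0.3321]
ee_rot: [0.488, -0.186, 0.846, 0.105]
force: [0.7, -3.4, 1.0]
width: 0.0005
```

Call:
apply_moves(moves=[[[255, -0.25, 0.85, 0, 0, 0, 0], [255, -0.5, 1.7, 0, 0, 0, 0], [255, -0.75, 2.55, 0, 0, 0, 0], [255, -1, 3.4, 0, 0, 0, 0], [255, -1.25, 4.25, 0, 0, 0, 0]]])

```text
t: 7.05
ee_pos: [0.5173, -0.1612, 0.3307]
ee_rot: [0.487, -0.187, 0.846, 0.107]
force: [0.7, -4.5, 1.5]
width: 0.0007
```

Run:
```python
from ik import *
from h import delta
from st import *
info()
P,T=tpose(.015,.078,0,60,10,0); print(delta(P,T))
s=optics.snapshot("scene")["image"][90:290,150:350,::-1]
cv2.imwrite("pics/c5.png",cv2.resize(cv2.convertScaleAbs(s,alpha=1.6,beta=20),None,fx=3,fy=3))
```

```text
t 7.05 q [-0.44  0.14 -0.3  -1.26 -0.77  0.11] F [ 0.7 -4.5  1.5]
grasp in wheel frame x,y,z mm: [ -0.1 -29.5  80.9]
(array([-1.15,  4.31, -0.32]), array([ 0.09, -0.1 , -0.07]))
```

View pics/c5.png

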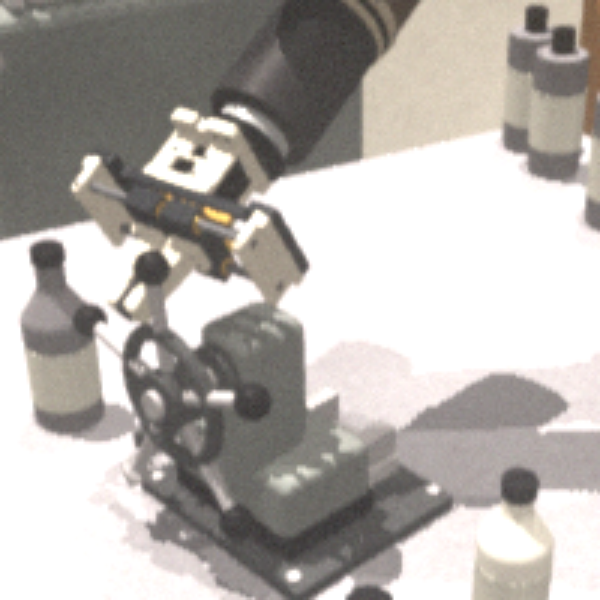

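Call:
apply_moves(moves=[[[255, -0.25, 0.9, 0, 0, 0, 0], [255, -0.5, 1.8, -0.1, 0, 0, 0], [255, -0.75, 2.7, -0.2, 0, 0, 0], [255, -1, 3.6, -0.2, 0, 0, 0], [255, -1.3, 4.7, -0.3, 0, 0, 0]]])

```text
t: 7.6
ee_pos: [0.5046, -0.115, 0.3272]
ee_rot: [0.487, -0.186, 0.847, 0.106]
force: [4.9, -6.1, -1.0]
width: 0.0005
```

```bash
cat >> st.py <<'E'
def knobs(d,pts,o,k):
    for p in pts:
        X=onplane(d,(p[0]/k+o[0],p[1]/k+o[1]),ex,ex@hub)-hub
        print(p,"r",np.hypot(X@ey,X[2]).round(3),"ang",np.degrees(np.arctan2(-(X@ey),X[2])).round(1))
def snap(n,k=3):
    d=optics.snapshot("scene"); s=d["image"][90:290,150:350,::-1]
    cv2.imwrite(f"pics/{n}.png",cv2.resize(cv2.convertScaleAbs(s,alpha=1.6,beta=20),None,fx=3,fy=3))
E
python3 - <<'E'
from ik import *
from h import delta
from st import *
info()
for a in[(.02,.078,.065),(-.12,.078,.065),(-.12,.078,0)]: print(a,delta(*tpose(*a,60,10,0)))
snap("c6")
E
```

```text
t 7.6 q [-0.36  0.09 -0.36 -1.28 -0.69  0.1 ] F [ 4.9 -6.1 -1. ]
grasp in wheel frame x,y,z mm: [-0.6 18.2 77.3]
(0.02, 0.078, 0.065) (array([-5.12, -2.19,  3.28]), array([ 0.16, -0.13,  0.01]))
(-0.12, 0.078, 0.065) (array([ -1.55, -15.73,   3.28]), array([ 0.16, -0.13,  0.01]))
(-0.12, 0.078, 0) (array([  3.56, -13.37,   0.03]), array([ 0.16, -0.13,  0.01]))
```

View pics/c6.png

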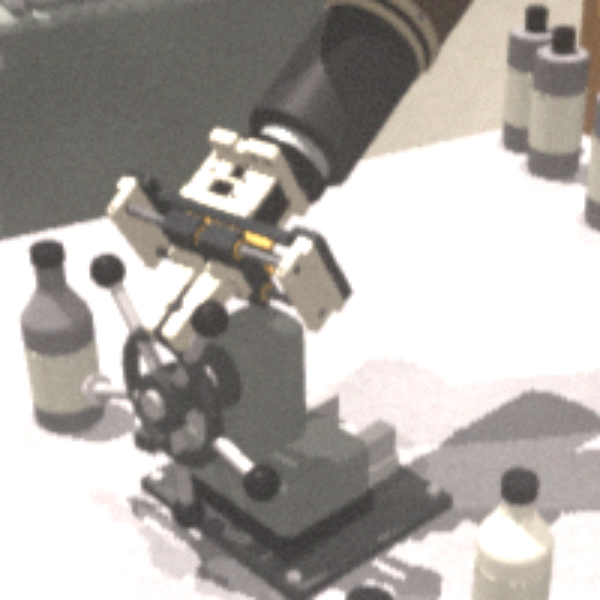

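Call:
apply_moves(moves=[[[255, -1.2, -1, 0.8, 0, 0, 0], [255, -3.2, -1.6, 2, 0, 0, 0], [255, -5.1, -2.5, 3.3, 0, 0, 0], [255, -4.4, -5.5, 3.3, 0, 0, 0], [255, -3.4, -9, 3.3, 0, 0, 0]]])

```text
t: 8.15
ee_pos: [0.4688, -0.2044, 0.3616]
ee_rot: [0.487, -0.188, 0.846, 0.108]
force: [1.0, -0.4, 1.0]
width: 0.0004
```

Call:
apply_moves(moves=[[[255, 0.9, -3.4, 0, 0, 0, 0], [255, 1.8, -6.7, 0, 0, 0, 0], [255, 3.4, -6, -1, 0, 0, 0], [255, 5.2, -5.2, -2.2, 0, 0, 0], [255, 7, -4.4, -3.3, 0, 0, 0]]])

```text
t: 8.65
ee_pos: [0.5403, -0.2483, 0.3263]
ee_rot: [0.487, -0.186, 0.847, 0.108]
force: [0.6, 0.8, -0.3]
width: 0.0004
```

Run:
```python
from ik import *
from h import delta
from st import *
info()
for a in[(-.12,.078,0),(.02,.078,0)]: print(a,delta(*tpose(*a,60,10,0)))
snap("c7")
```

```text
t 8.65 q [-0.56  0.25 -0.18 -1.22 -0.89  0.14] F [ 0.6  0.8 -0.3]
grasp in wheel frame x,y,z mm: [  -0.2 -119.3   76.3]
(-0.12, 0.078, 0) (array([-0.01, -0.03,  0.12]), array([-0.  , -0.22, -0.12]))
(0.02, 0.078, 0) (array([-3.57, 13.5 ,  0.12]), array([-0.  , -0.22, -0.12]))
```

View pics/c7.png

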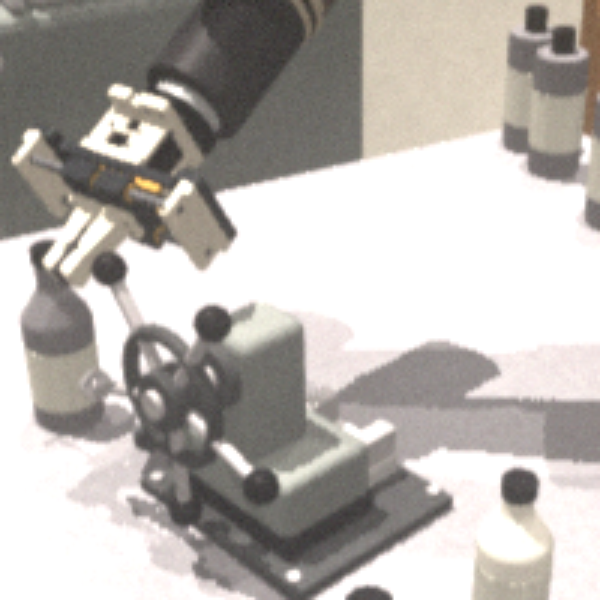

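Call:
apply_moves(moves=[[[255, -0.25, 0.9, 0, 0, 0, 0], [255, -0.5, 1.8, 0, 0, 0, 0], [255, -0.75, 2.7, 0, 0, 0, 0], [255, -1, 3.6, 0, 0, 0, 0], [255, -1.2, 4.5, 0, 0, 0, 0]]])

```text
t: 9.2
ee_pos: [0.5278, -0.204, 0.3291]
ee_rot: [0.488, -0.187, 0.846, 0.105]
force: [-0.3, -3.7, 0.2]
width: 0.0007
```

Call:
apply_moves(moves=[[[255, -0.25, 0.9, 0, 0, 0, 0], [255, -0.5, 1.8, 0, 0, 0, 0], [255, -0.75, 2.7, 0, 0, 0, 0], [255, -1, 3.6, 0, 0, 0, 0], [255, -1.2, 4.5, 0, 0, 0, 0]]])

```text
t: 9.7
ee_pos: [0.5161, -0.1582, 0.3278]
ee_rot: [0.487, -0.187, 0.846, 0.107]
force: [-0.5, -5.4, 2.6]
width: 0.0006
```

Call:
apply_moves(moves=[[[255, -0.25, 0.9, 0, 0, 0, 0], [255, -0.5, 1.8, 0, 0, 0, 0], [255, -0.75, 2.7, 0, 0, 0, 0], [255, -1, 3.6, 0, 0, 0, 0], [255, -1.2, 4.5, 0, 0, 0, 0]]])

```text
t: 10.2
ee_pos: [0.5042, -0.1133, 0.3269]
ee_rot: [0.487, -0.186, 0.847, 0.107]
force: [3.6, -4.4, -0.5]
width: 0.0006
```

Run:
```python
from ik import *
from h import delta
from st import *
info()
for a in[(.02,.078,.065),(-.12,.078,.065),(-.12,.078,0)]: print(a,delta(*tpose(*a,60,10,0)))
snap("c8")
```

```text
t 10.2 q [-0.35  0.09 -0.37 -1.28 -0.69  0.1 ] F [ 3.6 -4.4 -0.5]
grasp in wheel frame x,y,z mm: [-0.7 20.  76.9]
(0.02, 0.078, 0.065) (array([-5.07, -2.35,  3.31]), array([ 0.12, -0.17, -0.04]))
(-0.12, 0.078, 0.065) (array([ -1.51, -15.89,   3.31]), array([ 0.12, -0.17, -0.04]))
(-0.12, 0.078, 0) (array([  3.61, -13.53,   0.06]), array([ 0.12, -0.17, -0.04]))
```

View pics/c8.png

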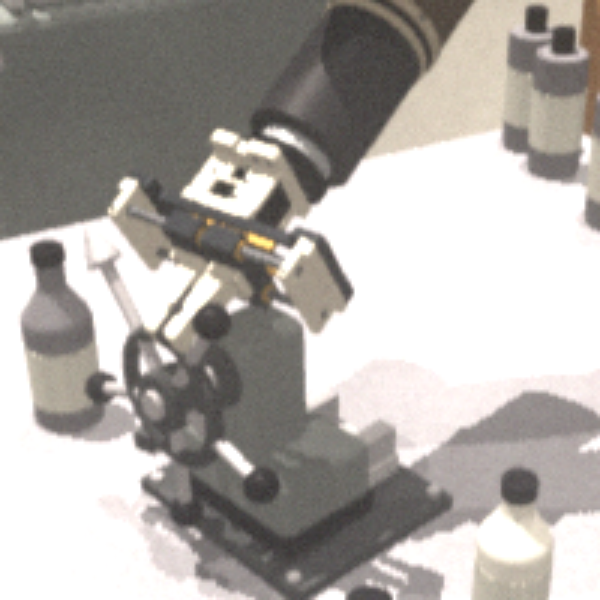

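Call:
apply_moves(moves=[[[255, -1.2, -0.8, 0.8, 0, 0, 0], [255, -3.2, -1.6, 2, 0, 0, 0], [255, -5.1, -2.5, 3.3, 0, 0, 0], [255, -4.4, -5.5, 3.3, 0, 0, 0], [255, -3.4, -9, 3.3, 0, 0, 0]]])

```text
t: 10.75
ee_pos: [0.4688, -0.203, 0.3615]
ee_rot: [0.487, -0.188, 0.846, 0.108]
force: [1.4, 0.6, -1.1]
width: 0.0006
```

Call:
apply_moves(moves=[[[255, 0.9, -3.4, 0, 0, 0, 0], [255, 1.8, -7, 0, 0, 0, 0], [255, 3.4, -6.3, -1, 0, 0, 0], [255, 5.2, -5.4, -2.2, 0, 0, 0], [255, 7, -4.6, -3.2, 0, 0, 0]]])

```text
t: 11.25
ee_pos: [0.5401, -0.2491, 0.3272]
ee_rot: [0.486, -0.186, 0.847, 0.108]
force: [0.1, -1.3, 0.0]
width: 0.0005
```

Run:
```python
from ik import *
from h import delta
from st import *
info()
for a in[(-.12,.078,0),(-.035,.078,0)]: print(a,delta(*tpose(*a,60,10,0)))
snap("c9")
```

```text
t 11.25 q [-0.57  0.25 -0.18 -1.22 -0.89  0.14] F [ 0.1 -1.3  0. ]
grasp in wheel frame x,y,z mm: [  -0.5 -120.    77.2]
(-0.12, 0.078, 0) (array([0.01, 0.04, 0.03]), array([-0.02, -0.24, -0.13]))
(-0.035, 0.078, 0) (array([-2.16,  8.26,  0.03]), array([-0.02, -0.24, -0.13]))
```

View pics/c9.png

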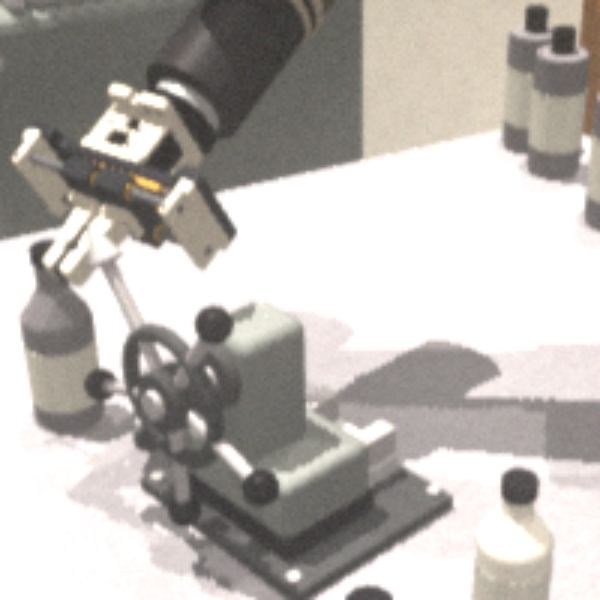

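Call:
apply_moves(moves=[[[255, -0.35, 1.35, 0, 0, 0, 0], [255, -0.7, 2.7, 0, 0, 0, 0], [255, -1.1, 4.1, 0, 0, 0, 0], [255, -1.4, 5.4, 0, 0, 0, 0], [255, -1.7, 6.5, 0, 0, 0, 0]]])

```text
t: 11.8
ee_pos: [0.5227, -0.1837, 0.3291]
ee_rot: [0.488, -0.187, 0.846, 0.107]
force: [0.2, -4.3, 1.4]
width: 0.0003
```

Run:
```python
from st import *
info(); snap("c10"); d,t=show("c10b")
```

```text
t 11.8 q [-0.48  0.17 -0.27 -1.25 -0.8   0.13] F [ 0.2 -4.3  1.4]
grasp in wheel frame x,y,z mm: [ -0.6 -52.7  79.3]
```

View pics/c10.png

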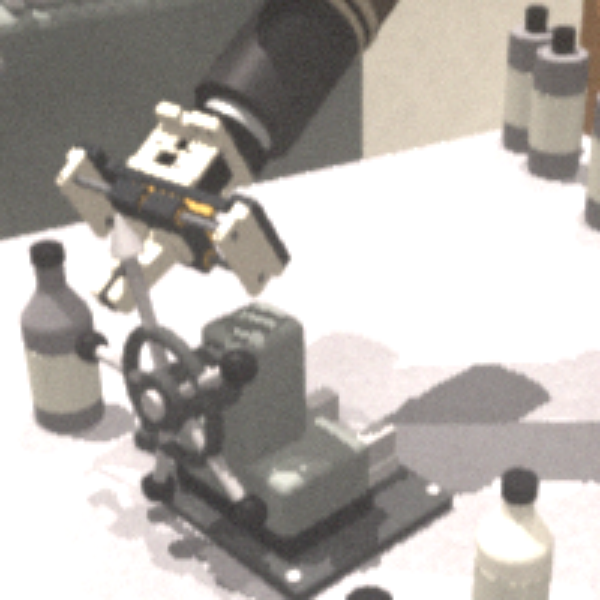

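View pics/c10b.png

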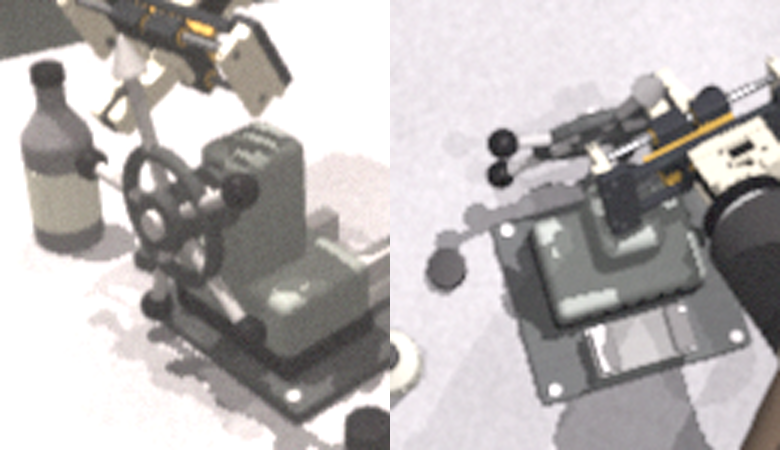

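```bash
cat >> st.py <<'E'
from scipy.optimize import least_squares
def wheel(obs):
    """obs: list of (d, [(u,v,r,spokeoffset_deg)]) full-res px; solves angle(deg), hub shift (y,z) per view"""
    n=len(obs); P=[];
    for i,(d,pts) in enumerate(obs):
        for u,v,rr,so in pts:
            X=onplane(d,(u,v),ex,ex@hub)-hub; P.append((i,X@ey,X[2],rr,so))
    def f(p):
        o=[]
        for i,y,z,rr,so in P:
            a=np.radians(p[0]+so); o+=[-rr*np.sin(a)+p[1+2*i]-y, rr*np.cos(a)+p[2+2*i]-z]
        return o
    best=min((least_squares(f,[a]+[0]*2*n) for a in(0,60,120,180,240,300)),key=lambda s:s.cost)
    return best.x[0]%360,(best.x[1:]*1e3).round(1),(np.abs(best.fun).max()*1e3).round(1)
def refine(d,u,v,w=5):
    g=d["image"].mean(2); u0,v0=int(round(u)),int(round(v)); p=g[v0-w:v0+w+1,u0-w:u0+w+1]
    m=p<(p.min()+ (np.median(p)-p.min())*.5 if p.min()<np.median(p) else 0)
    ys,xs=np.nonzero(m); return u0-w+xs.mean(),v0-w+ys.mean()
E
python3 - <<'E'
from st import *
d=optics.snapshot("scene");t=optics.snapshot("top")
k=[(88,344,72),(238,365,-72),(246,512,-144),(155,487,144)]
print(wheel([(d,[(u/3+150,v/3+90,.112,s) for u,v,s in k])]))
# initial pictures check
print("init scene",wheel([(d,[(u/4+150,v/4+160,.112,s) for u,v,s in[(152,73,-144),(294,165,144),(128,219,-72),(347,378,72)]])]))
print("init top",wheel([(t,[(u/4+230,v/4+130,.112,s) for u,v,s in[(456,77,-144),(262,134,144),(498,105,-72),(208,189,72)]])]))
E
```

```text
(np.float64(19.294298775787855), array([2.6, 1.5]), np.float64(3.1))
init scene (np.float64(178.0593562199579), array([6.2, 3.1]), np.float64(2.6))
init top (np.float64(178.02161805626693), array([ 0.5, -2.1]), np.float64(1.8))
```

Call:
apply_moves(moves=[[[255, -0.1, 0.5, 0, 0, 0, 0], [255, -0.25, 1, 0, 0, 0, 0], [255, -0.4, 1.5, 0, 0, 0, 0], [255, -0.5, 1.9, 0, 0, 0, 0], [255, -0.5, 1.9, 0, 0, 0, 0]]])

```text
t: 12.55
ee_pos: [0.5181, -0.1651, 0.3284]
ee_rot: [0.487, -0.187, 0.846, 0.108]
force: [-0.6, -1.2, 1.4]
width: 0.0006
```

Run:
```python
from st import *
info(); 
for n,c in(("scene",(90,290,150,350)),("top",(110,260,240,440))):
    d=optics.snapshot(n); a=d["image"][c[0]:c[1],c[2]:c[3],::-1]
    cv2.imwrite(f"pics/c11{n}.png",cv2.resize(cv2.convertScaleAbs(a,alpha=1.6,beta=20),None,fx=3 if n=="scene" else 4,fy=3 if n=="scene" else 4,interpolation=2))
```

```text
t 12.55 q [-0.45  0.15 -0.3  -1.26 -0.78  0.12] F [-0.6 -1.2  1.4]
grasp in wheel frame x,y,z mm: [ -0.4 -33.3  78.5]
```

View pics/c11scene.png

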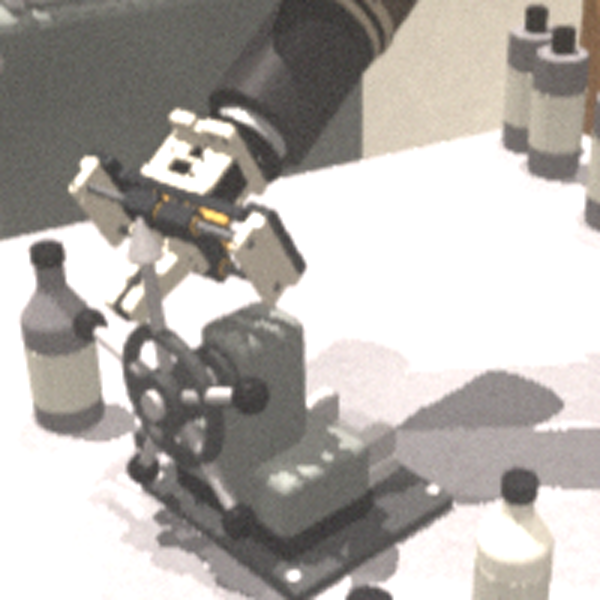

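View pics/c11top.png

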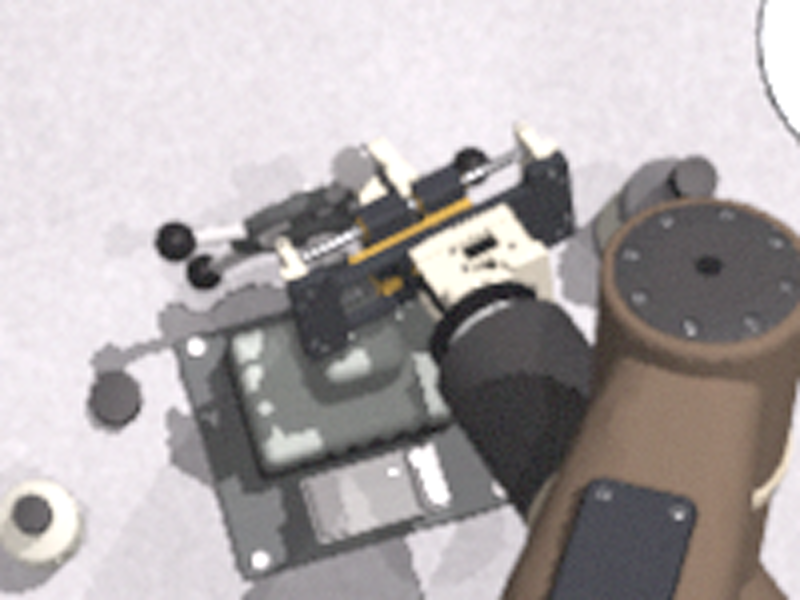

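Run:
```python
from st import *
d=optics.snapshot("scene");t=optics.snapshot("top")
S=(d,[(u/3+150,v/3+90,.112,s) for u,v,s in[(90,324,72),(250,395,-72),(241,522,-144),(144,466,144)]])
T=(t,[(u/4+240,v/4+110,.112,s) for u,v,s in[(176,241,-72),(204,271,-144)]])
print(wheel([S]),wheel([T]))
```

```text
(np.float64(8.397935942393337), array([7.4, 3.6]), np.float64(2.2)) (np.float64(8.225421368549476), array([ 0.3, -4.4]), np.float64(0.8))
```

Call:
apply_moves(moves=[[[255, -0.05, 0.2, 0, 0, 0, 0], [255, -0.1, 0.4, 0, 0, 0, 0], [255, -0.15, 0.6, 0, 0, 0, 0], [255, -0.2, 0.8, 0, 0, 0, 0], [255, -0.2, 0.8, 0, 0, 0, 0]]])

```text
t: 13.25
ee_pos: [0.5161, -0.1574, 0.3284]
ee_rot: [0.487, -0.187, 0.846, 0.107]
force: [-0.4, -2.5, 1.7]
width: 0.0004
```

```bash
cat > look.py <<'E'
from st import *
def look(nm):
    info()
    for n,c in(("scene",(140,290,150,250)),("top",(120,210,250,400))):
        d=optics.snapshot(n); a=d["image"][c[0]:c[1],c[2]:c[3],::-1]
        k=4 if n=="scene" else 5
        cv2.imwrite(f"pics/{nm}{n}.png",cv2.resize(cv2.convertScaleAbs(a,alpha=1.6,beta=20),None,fx=k,fy=k,interpolation=2))
E
python3 -c "
from look import *
look('d1')"
```

```text
t 13.25 q [-0.43  0.14 -0.31 -1.26 -0.76  0.12] F [-0.4 -2.5  1.7]
grasp in wheel frame x,y,z mm: [ -0.3 -25.4  78.5]
```

View pics/d1scene.png

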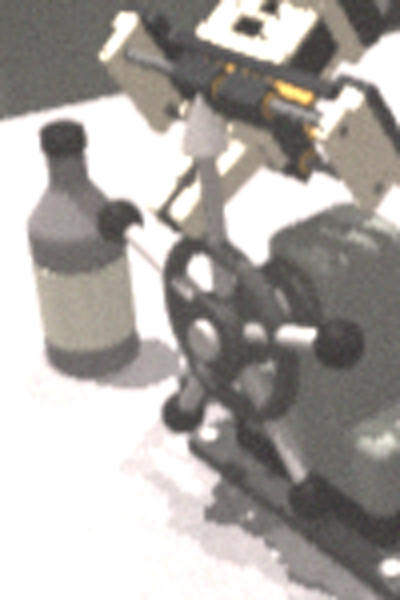

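View pics/d1top.png

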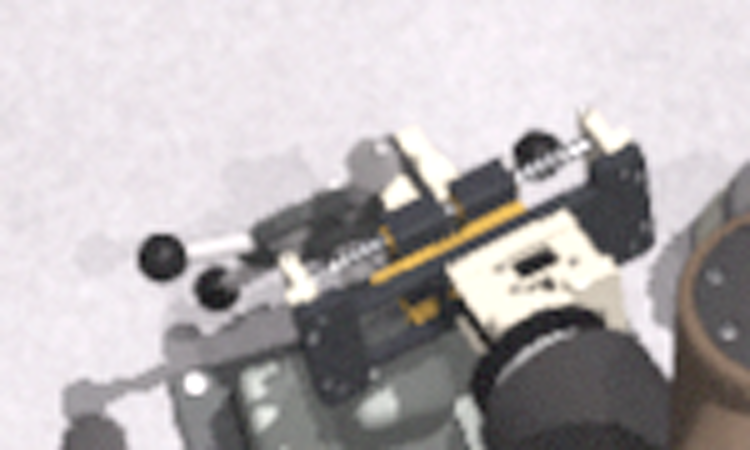

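Run:
```python
from st import *
d=optics.snapshot("scene");t=optics.snapshot("top")
S=(d,[(u/4+150,v/4+140,.112,s) for u,v,s in[(119,222,72),(339,341,-72),(312,495,-144),(181,412,144)]])
T=(t,[(u/5+250,v/5+120,.112,s) for u,v,s in[(162,257,-72),(217,289,-144),(538,152,72)]])
print(wheel([S]),wheel([T]),wheel([S,T]))
```

```text
(np.float64(4.019858818928981), array([5.5, 3. ]), np.float64(2.2)) (np.float64(1.3884354330575928), array([ 0.6, -2.7]), np.float64(3.1)) (np.float64(2.8725628970742605), array([ 6. ,  3.1,  0.5, -3.2]), np.float64(5.3))
```

Call:
apply_moves(moves=[[[255, -0.05, 0.1, 0, 0, 0, 0], [255, -0.05, 0.2, 0, 0, 0, 0], [255, -0.1, 0.3, 0, 0, 0, 0], [255, -0.1, 0.4, 0, 0, 0, 0], [255, -0.1, 0.4, 0, 0, 0, 0]]])

```text
t: 13.95
ee_pos: [0.5152, -0.1535, 0.3283]
ee_rot: [0.487, -0.187, 0.846, 0.107]
force: [1.6, -4.7, 2.8]
width: 0.0006
```

Call:
apply_moves(moves=[[[255, 0.3, -1, 0, 0, 0, 0], [255, 0.6, -2, 0, 0, 0, 0], [255, -1.4, -3.2, 1.2, 0, 0, 0], [255, -3.4, -4.2, 2.4, 0, 0, 0], [255, -5.4, -5.2, 3.6, 0, 0, 0]]])

```text
t: 14.45
ee_pos: [0.4605, -0.2064, 0.3637]
ee_rot: [0.486, -0.187, 0.847, 0.108]
force: [0.9, 0.2, -0.0]
width: 0.0004
```

Call:
apply_moves(moves=[[[255, 0, -4, 1, 0, 0, 0], [255, 0, -8, 2, 0, 0, 0], [255, 0, -12, 3, 0, 0, 0], [255, 0, -14, 4, 0, 0, 0], [255, 0, -14, 4, 0, 0, 0]]])

```text
t: 14.95
ee_pos: [0.4611, -0.349, 0.4041]
ee_rot: [0.487, -0.186, 0.847, 0.107]
force: [-0.2, 0.9, -0.6]
width: 0.0007
```

```bash
python3 -c "
from look import *
look('d2')"
```

```text
t 14.95 q [-0.78  0.18 -0.08 -1.1  -1.13  0.06] F [-0.2  0.9 -0.6]
grasp in wheel frame x,y,z mm: [-102.4 -197.   154.1]
```

View pics/d2scene.png

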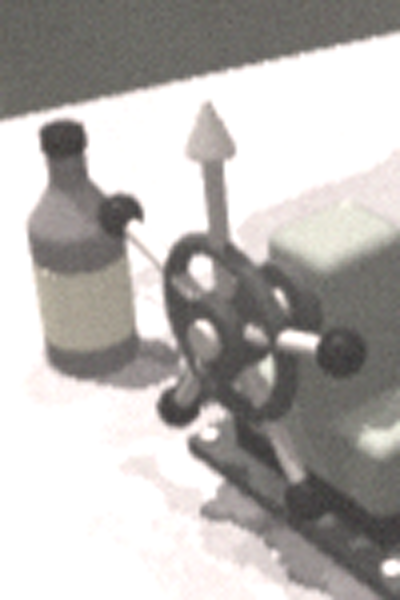

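View pics/d2top.png

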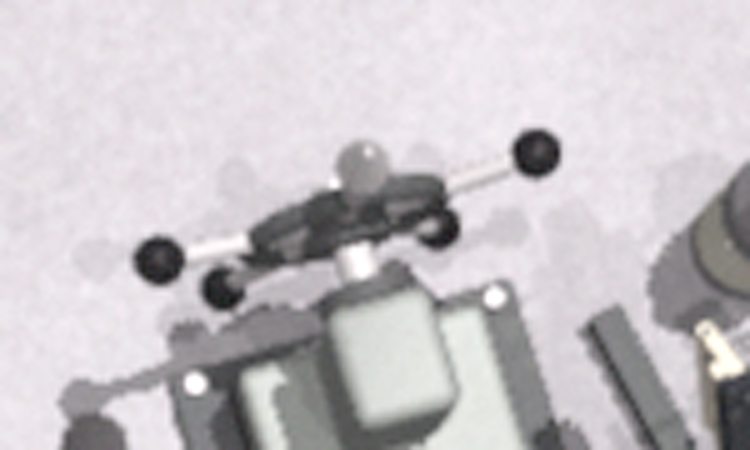

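Run:
```python
from st import *
d=optics.snapshot("scene");t=optics.snapshot("top")
s=[(120,213,72,.112),(341,351,-72,.112),(310,498,-144,.112),(179,406,144,.112),(208,99,0,.15)]
T_=[(160,260,-72,.112),(223,287,-144,.112),(537,152,72,.112),(436,228,144,.112)]
S=(d,[(u/4+150,v/4+140,r,a) for u,v,a,r in s]); T=(t,[(u/5+250,v/5+120,r,a) for u,v,a,r in T_])
S4=(d,S[1][:4])
print(wheel([S]),wheel([S4]),wheel([T]),wheel([S,T]))
# direct: vertical line through hub centre vs pointer tip in scene; hub front face px
hb=hub+.0*ex
for dx in(0,): print("hub px scene crop",(proj(d,hub)-[150,140])*4,"tip px if up",(proj(d,hub+.15*ez)-[150,140])*4, "top crop",(proj(t,hub)-[250,120])*5,(proj(t,hub+.15*ez)-[250,120])*5)
for a in (-3,3):
    A=np.radians(a);X=hub+.15*(np.cos(A)*ez-np.sin(A)*ey); print(a,(proj(d,X)-proj(d,hub+.15*ez))*4,(proj(t,X)-proj(t,hub+.15*ez))*5)
```

```text
(np.float64(0.8265704824545115), array([7.4, 3.5]), np.float64(1.3)) (np.float64(1.1100837282977523), array([6.9, 3.6]), np.float64(1.3)) (np.float64(0.39243772838127505), array([ 0.3, -4.8]), np.float64(3.1)) (np.float64(0.6550026912051476), array([ 7.4,  3.5,  0.2, -4.8]), np.float64(3.4))
hub px scene crop [222.36256009 327.7240191 ] tip px if up [201.40011008 100.6578522 ] top crop [344.17594438 219.12074106] [366.05953844 149.59972763]
-3 [8.56713397 4.99253444] [-15.16373407   4.38549   ]
3 [-8.42017377 -4.27180455] [15.08689389 -4.17020729]
```

Run:
```python
from h import *
a=cv2.imread("pics/top0.png")[:,:,::-1]; b=optics.snapshot("top")["image"]
a2=cv2.imread("pics/scene0.png")[:,:,::-1]; b2=optics.snapshot("scene")["image"]
for n,A,B,(u,v),w in[("spec",a,b,(269,210),12),("bottB",a2,b2,(320,275),30),("bottA",a2,b2,(171,205),26),("stick",a,b,(378,197),18)]:
    x=B[v-w-6:v+w+6,u-w-6:u+w+6].copy(); y=A[v-w:v+w,u-w:u+w].copy()
    m=cv2.matchTemplate(x,y,cv2.TM_CCOEFF_NORMED); _,s,_,p=cv2.minMaxLoc(m); print(n,"shift",p[0]-6,p[1]-6,round(s,3))
o=r.observe();print(o["t"],o["qd"].round(3))
print(r.finish_job())
```

```text
spec shift 0 0 0.877
bottB shift 0 0 0.979
bottA shift 0 0 0.821
stick shift -1 -1 0.609
15.25 [ 0.003 -0.006  0.001  0.     0.001 -0.   ]
the job is handed in; nothing more can be done
None
```

The wheel is turned home and the job is handed in at about 15.3 s. By my last measurements the pointer is about 0.7° short of straight up.

- **How it was turned:** I measured the pointer at about 178°, almost straight down. With the fingers closed, I pushed three successive spokes towards the robot's left across the top of the wheel. The first two pushes turned it about 72° each. The third was on the pointer itself, ending in small creeps, and then I backed the arm clear.
- **Pointer angle:** With the arm clear, the scene view gave 0.8° to 1.1° and the top view gave 0.4°. Fitting both together gave 0.7°, towards the right. The two views disagree by several millimetres on where the wheel centre is, so I trust the angle to about 1°.
- **Forces:** The wrist force readings while pushing were below 9 N, and within sensor noise once the arm was clear.
- **Loose items:** The specimen and both bottles matched their first pictures with no shift. The dressing stick matched only weakly (score 0.61, shift of 1 pixel each way). I put that down to the arm and its shadow next to it in the last picture; the fingers never went near it.
- **What went wrong on the way:** My first approach from the left ran into joint limits, so I backed off without touching anything and came in from the right.

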